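# Mark the high spot of the herb mill's wheel

### The job

Find and mark the high spot of the herb-mill wheel on the truing stand: slide the dial indicator fully in to its stop so that its plunger presses on the rim, then turn the wheel, watching the needle, and bring the highest spot of all under the plunger (there is a lesser bump too). With the wheel there, press the blue marker fully down and let it spring up, leaving the indicator in and the wheel at its high spot. Never press the marker anywhere else, let nothing but the wheel push the plunger, and leave the things around the stand where they are.

Things in the scene. Friction and masses are not known exactly. Their poses are not given: they have to be found in the camera images.
- hub (a point): Centre of the upper face of the steel mill wheel (180 mm across, 12 mm thick), which lies tilted on a green stand (base plate 200 x 410 x 20 mm). z is the wheel's spindle, pointing up out of the face, leaning 35 degrees from vertical; x points uphill across the face, y is level and points from the wheel to the indicator. These axes do not turn with the wheel.
- crank_grip (a point): Point to hold on the crank's orange grip, 18 mm across, 46 mm long, parallel to the spindle and spinning freely on its pin. It is 38 mm from the spindle and 60 mm above the wheel's face; the grip goes on 16 mm above the point and 30 mm below it, down to the crank arm. Nothing else within the crank's reach stands over 31 mm above the face. x points outward from the spindle and turns with the crank.
- crank (a joint): Angle of crank and wheel, rad about the hub's z, no limits; at 0 the crank arm points along the hub's x. Turns stiffly (0.15 N m), stays where left. The rim has one high spot, about 5 mm proud and fading out 20 degrees to either side, and one lesser bump half as high; elsewhere it is true. Where they lie relative to the crank is not known.
- carriage_handle (a point): Point to hold on the red upright post (16 mm across) of the indicator's carriage, 12 mm below its top, with at least 38 mm free below the point. The carriage slides level along the hub's y axis; x, y, z axes of this point are those of the stand (z up, -y towards the wheel).
- carriage (a joint): How far the carriage has been slid towards the wheel (against the hub's y axis), m: 0 drawn back, 0.045 at its stop, where it belongs. It drags with about 6 N and stays where it is left.
- dial (a point): Centre of the indicator's upright-facing round dial, 58 mm across, on the carriage 57 mm nearer the wheel than the red post; the dial's face is 14 mm below the point to hold on that post.
- plunger: Sprung plunger with a 10 mm brass ball tip, reaching level from the dial towards the wheel's rim. The body's origin is 14 mm below the dial's centre; the tip's foremost point lies 73 mm from it along -y. It is pressed in by the wheel with about 1 to 2 N.
- needle (a joint): Red needle of the dial, rad: 0 with the plunger free (needle towards -x of the stand, the robot's side), growing clockwise seen from above by 0.3 rad, one tick, for each mm the plunger is pressed in. With the carriage at its stop it reads about 0.8 on the true rim and up to about 2.3 on the very top of the high spot.
- marker_top (a point): Centre of the top of the blue sprung marker cap, 19 mm across, held by a dark bracket over the wheel's face beside the plunger, 78 mm from the spindle. z is the spindle's direction: the marker is pressed along -z. Its top stands about 30 mm above the wheel's face; the bracket's ring round it is 12 mm lower.
- marker (a joint): How far the marker is pressed, m: 0 up, 0.007 fully down. The spring takes 1.6 N to start and 4.4 N fully down, and pushes it up again.
- brush: loose brush with an orange handle, lying; a bystander, to be left alone
- jar: amber glass jar, 54 mm across, 85 mm tall; a bystander, to be left alone
- carton_red: red carton 50 x 90 x 40 mm; a bystander, to be left alone
- carton_white: white carton 45 x 75 x 60 mm; a bystander, to be left alone
- bowl: white bowl 100 mm across, 45 mm tall; a bystander, to be left alone
- weight: brass weight 32 mm across, 42 mm tall, on the base plate; a bystander, to be left alone
- pillbottle: white bottle 44 mm across, 75 mm tall; a bystander, to be left alone

How it is judged:
By the outcome, as a careful person would: the job done as asked, in the order asked, and still so for the second after the job is handed in, with the robot touching nothing.
It also fails if it takes over 70 s, if anything falls off the work surface, if the arm or the gripper's body presses on something with over 40 N, if the wrist force passes 120 N, or if a joint passes its speed limit or range.

### The arm

A 6-joint arm with a two-finger parallel gripper is mounted at the origin on the work surface. World frame = base frame: x ahead of the robot, y to its left, z up, the work surface at z = 0. Lengths are in mm, angles in rad, forces in N, time in s.
With the tool pointing down it reaches from about 300 to 775 mm from the base axis. Payload 14.6 kg.
Tool frame: the origin (TCP) lies between the finger pads; the fingertips stand 17 mm ahead of it and the grasp point (between the pads) lies 2 mm behind it (manip.tip_reach is the distance from the TCP to the fingertips, in mm); z points along the fingers, y is the line along which they close (so a half turn about z gives the same grasp; the last joint's range is limited). The gripper opens to 94 mm and grips with 3 to 60 N. Pads are 16 mm wide; open, the fingers measure 119 mm over their backs; the gripper's body (75 mm by 177 mm) begins 78 mm behind the grasp point.
Start: joints at [1.226, 0.3, 1.521, -0, 1.321, -0.067], TCP at [150.83, 528.904, 222.446] pointing down, gripper open.
Joint ranges: [-3.03, 3.03], [-0.79, 2.21], [0.23, 2.52], [-1.04, 4.18], [0, 3.07], [-2.55, 2.55]. Speed limits (rad/s): [2.22, 2.22, 2.57, 3.14, 3.14, 3.14].

### API

Orientations are given as [roll, pitch, yaw] about the fixed x, y, z axes, in that order (R = Rz(yaw) Ry(pitch) Rx(roll)).
In Python, from cell import manip, viewer gives the robot as it stands.
- The arm moves only by the tool apply_moves, never from a script. Its argument "moves" is a list of rows, each a list of 3 entries, a list of its own where there are three numbers: the shift along the tool's x, y, z each as a share of 0.25 m, from -1 to 1, then the turn, a rotation vector about the tool's x, y, z each as a share of pi rad, from -1 to 1, then the closure, from 0 (fully open) to 1 (shut). In form: [[[dx, dy, dz], [wx, wy, wz], grip], ...]. A call has 1 to 12 rows; each row is the pose to reach, as a shift and turn from the pose commanded when the call began, along the tool's axes at that moment, turning the shorter way round; what a row does not reach only later rows make up. A row lasts 1/12 s, in which the tool goes at most 41.7 mm and 7.16 degrees, less where a joint would pass 70% of its speed; a pose out of reach is approached as far as the arm can. A call with a number of a shift or a turn outside -1 to 1 is refused whole. A call with a gripper value outside its range is refused whole. The fingers move at their own pace and stop on an object; "squeeze" is the grip in N (left out, the last holds). Time passes only in rows, so rows that repeat a pose let the fingers close. It gives the time, the measured TCP pose, the force, the opening and the grip force at its end, in the units of the state.
- manip.read_state(): the state, without advancing time (a new reading comes with each control period).
- viewer.camera(name): name is "scene" or "side" or "wrist"; returns the picture (400x640x3 uint8, blue, green, red); there is no depth.
- viewer.camera_info(name): a dict with "camera_matrix" (3x3 intrinsics, pixels), "k1" (the pictures are not rectified: a ray, as slopes to the right and down, at radius r is drawn at 1 + k1 r^2 times it, then the intrinsics apply), "R" (3x3) and "t" (3): a world point X has camera coordinates R X + t. Camera axes: x right, y down, z forward; pixel columns grow to the right and rows downward; lengths in mm; the calibration is good to about 2 mm. A picture is of the moment at which its call begins: read the wrist's pose just before it. camera_info takes no time and is no camera call; for the wrist camera it gives the pose at the moment of the call.
- manip.sign_off(): hands the job in; it is judged then, once.
The state is a dict: "clock": time; "joints": joint angles; "qd": joint speeds; "effort": joint torques, N m; "eef_pos": TCP position; "eef_rot": TCP orientation; "wrist_force": force on the tool from outside, world axes, zero at the start; "moment": the same for the moment, N m; "finger_gap": finger opening in mm; "finger_force": force on a finger pad.
Only numpy, scipy, OpenCV 4.12 (cv2) and the standard library are available. Lean on these libraries where they do the work, as an engineer would, in place of code of your own. Each camera call takes 0.05 s, during which the arm holds its last target. There are 200 camera calls.

## Working session

There is one attempt and no reset: what is moved stays moved. The work goes in short steps, Python scripts to look and compute and a tool call to move; the robot and the scene stay as the last step left them, time stands still between calls to the robot, and variables do not carry over. Pictures are saved under pics/ and viewed, at most 10 in all, crops included, and the job is handed in when it is done.

Besides the shell and the picture viewer there is one more tool, called as name(argument=value, ...) on one line, values as JSON. apply_moves: Moves the arm, as the interface text tells. Shift numbers are shares of 0.25 m and turn numbers shares of pi rad, none past 1 either way. Its arguments: {"type":"object","properties":{"moves":{"type":"array"},"squeeze":{"type":"number"}},"required":["moves"]}

```bash
ls; mkdir -p pics; python3 - <<'E'
from cell import manip, viewer
import cv2, numpy as np
print(manip.read_state())
for n in ("scene","side"):
    im=viewer.camera(n); cv2.imwrite(f"pics/{n}0.png",im)
for n in ("scene","side","wrist"): print(n,viewer.camera_info(n))
E
```

```text
pics
{'clock': 0.0, 'joints': array([ 1.22640671e+00,  3.00486950e-01,  1.52156933e+00, -1.57330049e-05,
        1.32071498e+00, -6.66009627e-02]), 'qd': array([ 1.31088223e-03, -7.82427773e-04,  7.46999145e-04, -1.10659146e-05,
        1.01035881e-04,  7.27263772e-04]), 'effort': array([-3.27615311e-06, -5.31790030e+01, -3.52765703e+01,  7.08995503e-02,
        2.41306279e-02, -5.54486394e-05]), 'eef_pos': array([150.75125978, 528.68425041, 221.88259946]), 'eef_rot': array([-3.14041564e+00, -6.32332406e-05,  2.86380787e+00]), 'wrist_force': array([-0.22672256,  0.40257552, -0.47449748]), 'moment': array([-0.02771858,  0.00126309, -0.03370245]), 'finger_force': 0.0, 'finger_gap': 94.0609078388303}
scene {'camera_matrix': array([[413.0268842 ,   0.        , 321.43010585],
       [  0.        , 413.0268842 , 206.77064009],
       [  0.        ,   0.        ,   1.        ]]), 'k1': -0.03200185379903039, 'R': array([[-0.11873325,  0.99292491, -0.00159514],
       [ 0.75805296,  0.08960962, -0.64600761],
       [-0.6412941 , -0.07791179, -0.76332931]]), 't': array([  69.18984836, -350.738
[... 190 characters left out ...]
       ]]), 'k1': -0.02899921446305236, 'R': array([[-0.72778978, -0.6857364 , -0.00936085],
       [-0.52954864,  0.57059223, -0.62769638],
       [ 0.43577548, -0.45187398, -0.77840197]]), 't': array([418.32411942, 400.60516593, 634.31964002])}
wrist {'camera_matrix': array([[359.11745771,   0.        , 320.49489529],
       [  0.        , 359.11745771, 194.40226497],
       [  0.        ,   0.        ,   1.        ]]), 'k1': -0.060266841531974334, 'R': array([[ 2.74410951e-01,  9.61612030e-01, -9.66438763e-04],
       [ 9.33229942e-01, -2.66069038e-01,  2.41431445e-01],
       [ 2.31906243e-01, -6.71533421e-02, -9.70417396e-01]]), 't': array([-549.00244673,  -25.99812188,  389.96443887])}
```

View pics/scene0.png

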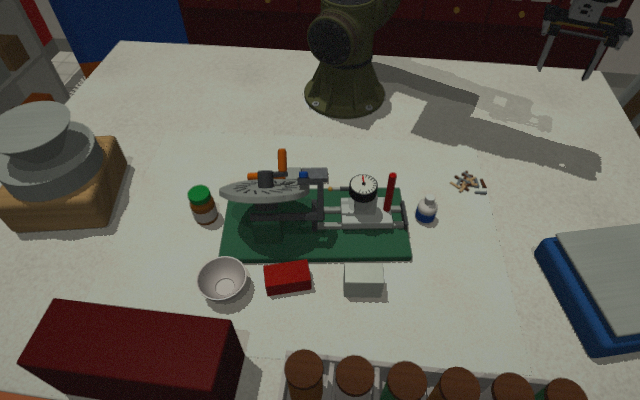

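View pics/side0.png

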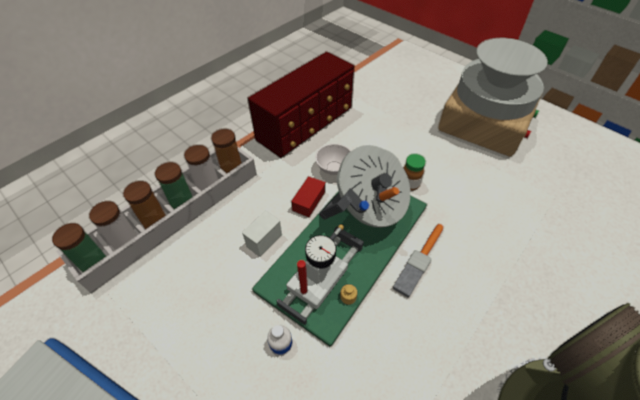

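The scene camera looks back toward the robot. The wheel sits at −y around pixel (265,188), with the grip at (282,160), the marker at (304,175), the dial at (363,188) and the red post at (391,190). In the side view, the grip is at (390,193), the marker at (364,205), the dial at (321,250) and the post at (302,275).

```bash
cat > h.py <<'E'
import numpy as np, cv2
from cell import manip, viewer
from scipy.spatial.transform import Rotation as Ro
from scipy.optimize import least_squares
def ray(info,uv):
    K=info["camera_matrix"]; d=np.array([-0.0]); 
    p=cv2.undistortPoints(np.array([[uv]],float),K,np.array([info["k1"],0,0,0,0.]))[0,0]
    R=info["R"]; return -R.T@info["t"], R.T@np.array([p[0],p[1],1.])
def proj(info,X):
    return cv2.projectPoints(np.atleast_2d(np.array(X,float)),cv2.Rodrigues(info["R"])[0],info["t"],info["camera_matrix"],np.array([info["k1"],0,0,0,0.]))[0][:,0]
def onplane(info,uv,p0,n=(0,0,1)):
    c,d=ray(info,uv); n=np.array(n,float); return c+d*(np.dot(n,np.array(p0)-c)/np.dot(n,d))
def tri(obs):
    A=np.zeros((3,3));b=np.zeros(3); P=[]
    for i,uv in obs:
        c,d=ray(i,uv); d=d/np.linalg.norm(d); M=np.eye(3)-np.outer(d,d); A+=M;b+=M@c; P.append((c,M))
    X=np.linalg.solve(A,b); return X,[round(np.linalg.norm(M@(X-c)),1) for c,M in P]
def blobs(im,lo,hi,box,mina=8):
    hsv=cv2.cvtColor(im,cv2.COLOR_BGR2HSV); m=cv2.inRange(hsv,lo,hi); k=np.zeros_like(m); x0,y0,x1,y1=box; k[y0:y1,x0:x1]=m[y0:y1,x0:x1]
    n,l,s,c=cv2.connectedComponentsWithStats(k)
    return [(s[i].tolist(),c[i].round(1).tolist()) for i in range(1,n) if s[i,4]>=mina],l
E
python3 - <<'E'
from h import *
S=cv2.imread("pics/scene0.png");D=cv2.imread("pics/side0.png")
cols=dict(orange=((5,150,100),(16,255,255)),blue=((105,140,50),(125,255,255)),red=((0,180,60),(4,255,255)),green=((60,90,20),(85,255,140)))
for n,(lo,hi) in cols.items():
    print(n,"scene",blobs(S,lo,hi,(210,130,420,270))[0]); print(n,"side",blobs(D,lo,hi,(250,130,450,350))[0])
a=cv2.resize(S[140:265,215:415],None,fx=3.9,fy=3.9,interpolation=cv2.INTER_CUBIC)
cv2.imwrite("pics/sc.png",a)
b=cv2.resize(D[140:345,250:435],None,fx=2.9,fy=2.9,interpolation=cv2.INTER_CUBIC)
cv2.imwrite("pics/sd.png",b)
E
```

```text
orange scene [([278, 149, 7, 22, 137], [280.8, 159.1]), ([247, 173, 10, 5, 46], [251.8, 175.2])]
orange side [([250, 133, 4, 6, 9], [251.8, 136.1]), ([380, 187, 19, 10, 94], [389.5, 191.7]), ([421, 225, 22, 30, 227], [431.9, 239.2])]
blue scene [([299, 172, 9, 6, 51], [302.9, 174.5]), ([416, 210, 4, 11, 31], [417.6, 214.9])]
blue side [([360, 201, 8, 9, 60], [363.5, 205.1]), ([285, 344, 6, 6, 13], [288.2, 347.3])]
red scene [([389, 173, 7, 6, 28], [392.1, 175.6]), ([388, 181, 7, 13, 27], [390.9, 186.7]), ([386, 194, 4, 4, 8], [387.0, 195.5]), ([384, 201, 7, 7, 17], [387.1, 203.9]), ([264, 260, 45, 10, 315], [288.9, 265.5])]
red side [([291, 130, 4, 4, 8], [292.5, 131.5]), ([292, 178, 32, 37, 730], [308.2, 195.8]), ([298, 261, 8, 32, 186], [302.1, 275.3])]
green scene [([323, 189, 27, 17, 305], [333.6, 197.0]), ([376, 189, 10, 8, 65], [381.0, 192.2]), ([392, 189, 9, 16, 109], [396.1, 197.4]), ([264, 190, 54, 23, 448], [297.9, 203.7]), ([220, 201, 191, 62, 6611], [306.7, 240.9]), ([392, 213, 10, 8, 72], [396.5, 216.5]), ([322, 214, 19, 8, 133], [332.2, 217.6])]
green side [([407, 155, 18, 16, 239], [415.2, 162.2]), ([253, 197, 173, 148, 6770], [338.9, 267.3]), ([335, 242, 15, 16, 146], [341.6, 249.5]), ([290, 297, 16, 15, 132], [297.7, 304.4])]
```

View pics/sc.png

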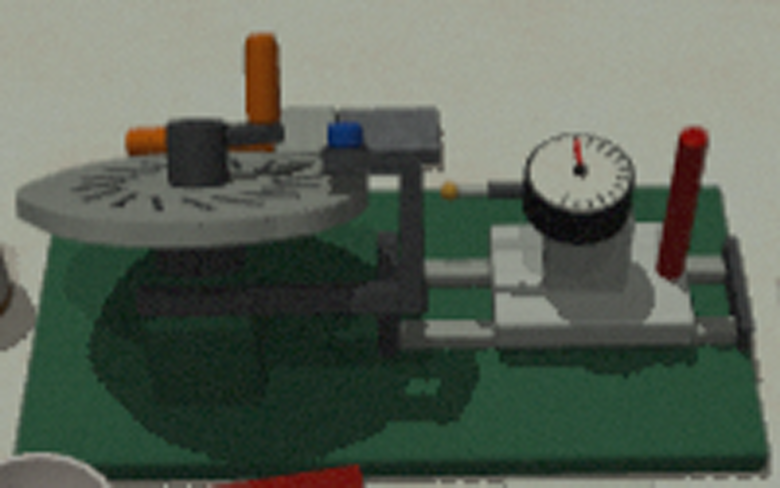

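View pics/sd.png

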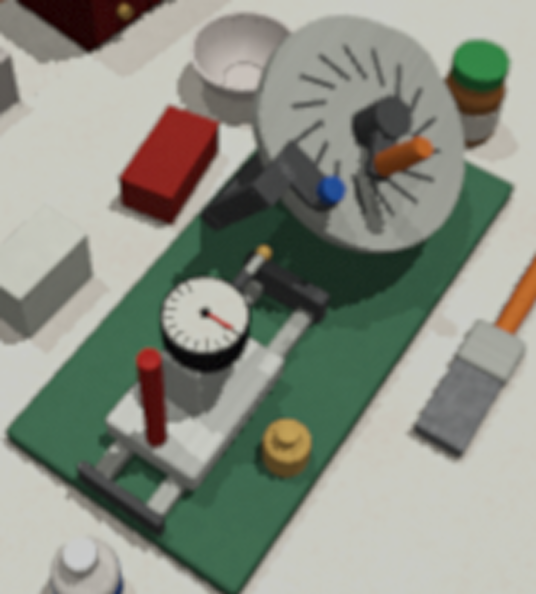

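The crops clearly show the grip top, cap, dial and post top. Triangulating from these.

```bash
python3 - <<'E'
from h import *
s=viewer.camera_info("scene");d=viewer.camera_info("side")
for n,a,b in [("griptop",(281.9,149.7),(396.2,190.7)),("gripcen",(280.8,159.1),(389.5,191.7)),("marker",(303.2,173.3),(364.,205.3)),("post",(393,174.4),(301,263)),("dial",(363.5,183.8),(320.7,247.9)),("ball",(330,188.5),(341,227))]:
    X,e=tri([(s,a),(d,b)]); print(n,X.round(1),e)
for uv in [(219.4,256.7),(412.2,258),(400.1,188)]: print("sc",onplane(s,uv,(0,0,20)).round(1))
for uv in [(426.5,204.5),(253.4,289.3),(331.7,343.4)]: print("sd",onplane(d,uv,(0,0,20)).round(1))
E
```

```text
griptop [466.4 -96.5 174. ] [np.float64(1.1), np.float64(1.1)]
gripcen [480.1 -97.  159.9] [np.float64(0.6), np.float64(0.6)]
marker [501.7 -46.9 145.2] [np.float64(0.2), np.float64(0.2)]
post [496.  133.5 158.2] [np.float64(0.6), np.float64(0.6)]
dial [503.3  76.9 131.6] [np.float64(0.7), np.float64(0.7)]
ball [512.3   9.1 118.5] [np.float64(0.6), np.float64(0.6)]
sc [ 642.4 -208.2   20. ]
sc [598.1 192.8  20. ]
sc [400.4 168.3  20. ]
sd [ 448.6 -230.8   20. ]
sd [583.6 192.3  20. ]
sd [393.9 163.7  20. ]
```

```bash
cat >> h.py <<'E'
def Rt(rpy): return Ro.from_euler("xyz",rpy)
def goal(pos,R,base=None):
    s=manip.read_state(); p,r=(s["eef_pos"],Rt(s["eef_rot"])) if base is None else base
    sh=r.inv().apply(np.array(pos)-p)/250; w=(r.inv()*R).as_rotvec()/np.pi
    print("shift",sh.round(4).tolist(),"turn",w.round(4).tolist())
def axes(x,y,z): return Ro.from_matrix(np.array([x,y,z],float).T)
psi=0.12
ex=np.array([np.cos(psi),np.sin(psi),0]);ey=np.array([-np.sin(psi),np.cos(psi),0]);ez=np.array([0,0,1.])
hz=np.cos(np.radians(35))*ez-np.sin(np.radians(35))*ex; hx=np.cos(np.radians(35))*ex+np.sin(np.radians(35))*ez
E
python3 - <<'E'
from h import *
i=viewer.camera_info("wrist"); s=manip.read_state()
r=Rt(s["eef_rot"]); print("cam in tool",r.inv().apply(-i["R"].T@i["t"]-s["eef_pos"]), r.inv().apply(i["R"].T[:,2]),r.inv().apply(i["R"].T[:,0]))
goal((496,133.5,235),axes(np.cross(ex,-ez),ex,-ez))
E
```

```text
cam in tool [  68.82606488   -0.56485971 -162.21567349] [-2.41484142e-01 -2.07342197e-05  9.70404765e-01] [-1.59872884e-04  9.99999987e-01 -1.84176207e-05]
shift [-1.7615, -1.1416, -0.0512] turn [-0.0003, 0.0002, 0.3734]
```

apply_moves(moves=[[[-0.9,-0.58,0],[0,0,0.19],0],[[-0.9,-0.58,0],[0,0,0.19],0],[[-0.9,-0.58,0],[0,0,0.19],0],[[-0.9,-0.58,0],[0,0,0.19],0],[[-0.9,-0.58,0],[0,0,0.19],0],[[-0.9,-0.58,0],[0,0,0.19],0],[[-0.9,-0.58,0],[0,0,0.19],0]])

```text
clock: 0.68
eef_pos: [329.4, 324.7, 222.3]
eef_rot: [-3.141, 0.001, 2.264]
wrist_force: [-0.9, 0.9, 1.0]
finger_gap: 94.0
finger_force: 0.0
```

```bash
python3 - <<'E'
from h import *
print(manip.read_state()["eef_pos"]); goal((496,133.5,235),axes(np.cross(ex,-ez),ex,-ez))
E
```

```text
[329.44075904 324.6969372  222.34732234]
shift [-1.014, 0.0237, -0.05] turn [-0.0, 0.0002, 0.1825]
```

apply_moves(moves=[[[-1,0.024,-0.05],[0,0,0.1825],0],[[-1,0.024,-0.05],[0,0,0.1825],0],[[-1,0.024,-0.05],[0,0,0.1825],0],[[-1,0.024,-0.05],[0,0,0.1825],0],[[-1,0.024,-0.05],[0,0,0.1825],0],[[-1,0.024,-0.05],[0,0,0.1825],0],[[-1,0.024,-0.05],[0,0,0.1825],0],[[-1,0.024,-0.05],[0,0,0.1825],0]])

```text
clock: 1.35
eef_pos: [493.0, 138.3, 234.4]
eef_rot: [-3.141, 0.0, 1.69]
wrist_force: [0.8, 0.8, 0.3]
finger_gap: 94.0
finger_force: 0.0
```

```bash
python3 - <<'E'
from h import *
print(manip.read_state()["eef_pos"]); i=viewer.camera_info("wrist")
im=viewer.camera("wrist"); cv2.imwrite("pics/w1.png",im)
for X in [(496,133.5,158),(503.3,76.9,131.6),(527,-127,122),(501.7,-46.9,145.2)]: print(proj(i,X).round(1))
b,l=blobs(im,(0,150,40),(5,255,255),(0,0,640,400),40);print(b)
E
```

```text
[492.97251347 138.30698466 234.3677951 ]
[[323.1 214.9]]
[[323.4 272.8]]
[[322.1 453.8]]
[[304.4 407.7]]
[([313, 178, 22, 49, 626], [323.0, 205.7]), ([425, 342, 48, 43, 1665], [448.6, 363.1])]
```

View pics/w1.png

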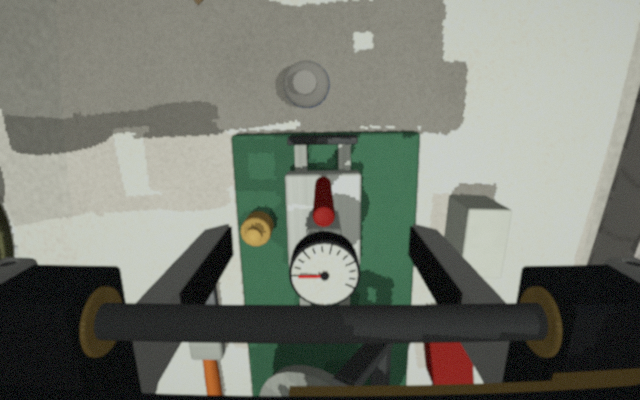

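The wrist view confirms the estimates: post top at (323,215) was predicted at (323,215), and the dial is at (324,275). Descend and grip the post.

```bash
python3 - <<'E'
from h import *
i=viewer.camera_info("wrist")
print(onplane(i,(323.3,215.5),(0,0,158.2)).round(1),onplane(i,(324.3,275.5),(0,0,132)).round(1))
goal((496,133.5,144.5),axes(np.cross(ex,-ez),ex,-ez))
E
```

```text
[495.5 134.3 158.2] [503.7  75.9 132. ]
shift [-0.0255, 0.0125, 0.3598] turn [-0.0003, -0.0, 0.0005]
```

apply_moves(moves=[[[-0.016,0.008,0.15],[0,0,0],0],[[-0.016,0.008,0.3],[0,0,0],0],[[-0.016,0.008,0.36],[0,0,0],0],[[-0.016,0.008,0.36],[0,0,0],0]])

```text
clock: 1.73
eef_pos: [492.4, 136.9, 141.5]
eef_rot: [-3.135, 0.0, 1.696]
wrist_force: [0.4, -0.7, 0.7]
finger_gap: 93.9
finger_force: 0.0
```

```bash
python3 - <<'E'
from h import *
s=manip.read_state();print(s["eef_pos"],s["wrist_force"]);goal((495.8,133.8,144.5),axes(np.cross(ex,-ez),ex,-ez))
E
```

```text
[492.36712516 136.93392579 141.53996752] [ 0.4269453  -0.66217185  0.66084554]
shift [-0.0142, 0.012, -0.0119] turn [-0.002, 0.0001, 0.0015]
```

apply_moves(moves=[[[-0.012,0.01,-0.005],[0,0,0],0],[[-0.012,0.01,-0.005],[0,0,0],1],[[-0.012,0.01,-0.005],[0,0,0],1],[[-0.012,0.01,-0.005],[0,0,0],1],[[-0.012,0.01,-0.005],[0,0,0],1],[[-0.012,0.01,-0.005],[0,0,0],1],[[-0.012,0.01,-0.005],[0,0,0],1],[[-0.012,0.01,-0.005],[0,0,0],1],[[-0.012,0.01,-0.005],[0,0,0],1]], squeeze=30)

```text
clock: 2.48
eef_pos: [497.7, 133.4, 146.2]
eef_rot: [3.142, 0.0, 1.694]
wrist_force: [0.1, 1.1, -0.4]
finger_gap: 43.8
finger_force: 0.0
```

apply_moves(moves=[[[0,-0.005,0.002],[0,0,0],1],[[0,-0.005,0.002],[0,0,0],1],[[0,-0.005,0.002],[0,0,0],1],[[0,-0.005,0.002],[0,0,0],1],[[0,-0.005,0.002],[0,0,0],1],[[0,-0.005,0.002],[0,0,0],1],[[0,-0.005,0.002],[0,0,0],1]])

```text
clock: 3.07
eef_pos: [495.6, 133.1, 145.6]
eef_rot: [-3.139, 0.0, 1.694]
wrist_force: [-7.2, -1.8, 4.5]
finger_gap: 15.2
finger_force: 30.0
```

apply_moves(moves=[[[-0.03,0.003,0],[0,0,0],1],[[-0.06,0.003,0],[0,0,0],1],[[-0.09,0.003,0],[0,0,0],1],[[-0.12,0.003,0],[0,0,0],1],[[-0.14,0.003,0],[0,0,0],1],[[-0.16,0.003,0],[0,0,0],1],[[-0.172,0.003,0],[0,0,0],1],[[-0.172,0.003,0],[0,0,0],1]])

```text
clock: 3.73
eef_pos: [501.2, 92.3, 145.6]
eef_rot: [-3.139, -0.004, 1.693]
wrist_force: [-11.2, 15.0, 5.8]
finger_gap: 15.3
finger_force: 30.0
```

apply_moves(moves=[[[-0.008,-0.005,0],[0,0,0],1],[[-0.016,-0.005,0],[0,0,0],1],[[-0.024,-0.005,0],[0,0,0],1],[[-0.024,-0.005,0],[0,0,0],1],[[-0.024,-0.005,0],[0,0,0],1]])

```text
clock: 4.15
eef_pos: [501.7, 87.4, 145.7]
eef_rot: [3.141, -0.005, 1.694]
wrist_force: [-0.9, 24.7, -1.2]
finger_gap: 15.4
finger_force: 30.0
```

```bash
python3 - <<'E'
from h import *
im=viewer.camera("wrist"); cv2.imwrite("pics/w2.png",im)
S=viewer.camera("scene"); cv2.imwrite("pics/s2.png",S)
a=cv2.resize(S[130:250,200:410],None,fx=3.8,fy=3.8,interpolation=cv2.INTER_CUBIC)
cv2.imwrite("pics/s2c.png",a)
E
```

```text
(no output)
```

View pics/s2c.png

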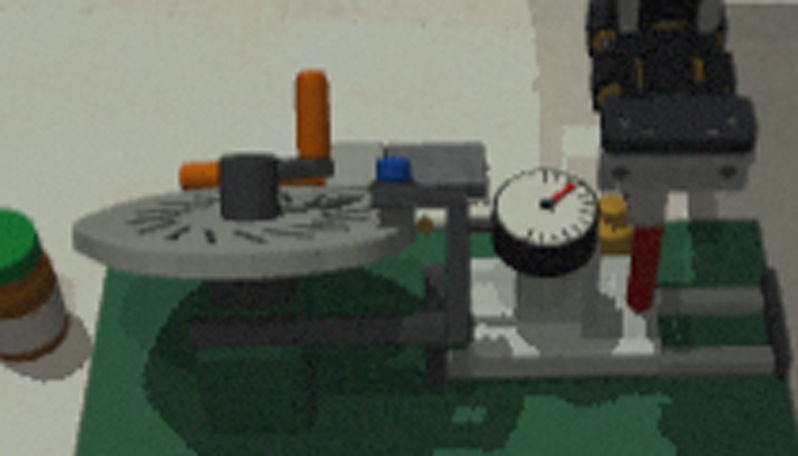

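apply_moves(moves=[[[-0.008,0,0],[0,0,0],1],[[-0.008,0,0],[0,0,0],1],[[-0.008,0,0],[0,0,0],1]])

```text
clock: 4.5
eef_pos: [501.9, 85.6, 145.7]
eef_rot: [3.141, -0.005, 1.694]
wrist_force: [-0.9, 25.7, -1.1]
finger_gap: 15.3
finger_force: 30.0
```

```bash
python3 - <<'E'
from h import *
i=viewer.camera_info("wrist"); im=viewer.camera("wrist"); cv2.imwrite("pics/w3.png",im)
S=viewer.camera("scene")
S2=cv2.imread("pics/s2.png")
for a in (S2,S):
    sub=a[170:205,320:365]; g=cv2.inRange(cv2.cvtColor(sub,cv2.COLOR_BGR2GRAY),150,255)
    n,l,s,c=cv2.connectedComponentsWithStats(g); k=1+np.argmax(s[1:,4]); print(s[k],c[k])
    T=a[178:188,325:360].astype(np.float32)
(dx,dy),r=cv2.phaseCorrelate(S2[172:200,328:360,1].astype(np.float32),S[172:200,328:360,1].astype(np.float32)); print(dx,dy,r)
w2=cv2.imread("pics/w2.png");cv2.imwrite("pics/w23.png",np.hstack([w2[180:,200:450],im[180:,200:450]]))
E
```

```text
[  8   0  29  24 463] [21.76889849  9.78185745]
[  8   0  28  24 450] [21.37555556  9.94444444]
-0.2200781979676414 0.01198736491771868 1.0208461562171578
```

View pics/w23.png

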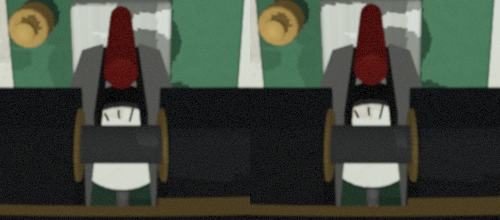

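apply_moves(moves=[[[0,0,0],[0,0,0],1],[[-0.008,0,0],[0,0,0],1],[[-0.012,0,0],[0,0,0],1],[[-0.012,0,0],[0,0,0],1],[[-0.012,0,0],[0,0,0],1]], squeeze=50)

```text
clock: 5.02
eef_pos: [502.6, 80.2, 145.6]
eef_rot: [3.141, 0.0, 1.695]
wrist_force: [2.0, -2.8, -1.2]
finger_gap: 6.4
finger_force: 7.9
```

```bash
python3 - <<'E'
from h import *
S=viewer.camera("scene"); cv2.imwrite("pics/s4.png",S)
S2=cv2.imread("pics/s2.png");S0=cv2.imread("pics/scene0.png")
for a in (S2,):
  print(cv2.phaseCorrelate(a[172:200,328:360,1].astype(np.float32),S[172:200,328:360,1].astype(np.float32)))
T=S0[172:204,346:382]; 
for a in (S2,S):
  m=cv2.matchTemplate(cv2.resize(a[165:212,320:375],None,fx=8,fy=8,interpolation=cv2.INTER_CUBIC),cv2.resize(T,None,fx=8,fy=8,interpolation=cv2.INTER_CUBIC),cv2.TM_CCOEFF_NORMED); l=cv2.minMaxLoc(m)[3]; print(320+l[0]/8-346,165+l[1]/8-172)
i=viewer.camera_info("scene"); p=np.array([503.5,76.3,132]); print(proj(i,[p,p-45*ey]))
E
```

```text
((0.331739862347165, 0.1682305278693672), 0.6941512544949849)
-19.875 0.25
-18.75 0.25
[[362.94055807 183.56468159]
 [340.95774508 183.59875352]]
```

apply_moves(moves=[[[0,0,0],[0,0,0],0.5],[[0,0,0],[0,0,0],0.5],[[0,0,0],[0,0,0],0.5],[[0,0,0],[0,0,0],0.5],[[0.1,0,-0.1],[0,0,0],0.5],[[0.2,0,-0.24],[0,0,0],1],[[0.24,0,-0.24],[0,0,0],1],[[0.24,0,-0.24],[0,0,0],1],[[0.24,0,-0.24],[0,0,0],1]], squeeze=20)

```text
clock: 5.82
eef_pos: [494.9, 139.1, 205.1]
eef_rot: [-3.141, 0.0, 1.695]
wrist_force: [-0.7, 1.0, 0.1]
finger_gap: 12.5
finger_force: 0.0
```

```bash
python3 - <<'E'
from h import *
i=viewer.camera_info("wrist"); im=viewer.camera("wrist"); cv2.imwrite("pics/w5.png",im)
S=viewer.camera("scene");cv2.imwrite("pics/s5.png",S)
print(blobs(im,(0,150,40),(5,255,255),(200,0,440,400),20)[0])
b=cv2.resize(im[150:400,200:450],None,fx=2,fy=2)
a=cv2.resize(S[160:220,320:400],(0,0),fx=3.7,fy=3.7,interpolation=cv2.INTER_CUBIC)
c=np.zeros((500,800,3),np.uint8); c[:,:500]=b; c[:a.shape[0],500:500+a.shape[1]]=a[:, :300]; cv2.imwrite("pics/c5.png",c)
s=manip.read_state();print(s["eef_pos"],s["finger_gap"],s["wrist_force"])
E
```

```text
[([310, 225, 23, 74, 1072], [321.1, 266.8])]
[494.86088209 138.30202911 204.46931392] 4.331375458249536 [-0.06800552 -0.43865423 -0.19722445]
```

View pics/c5.png

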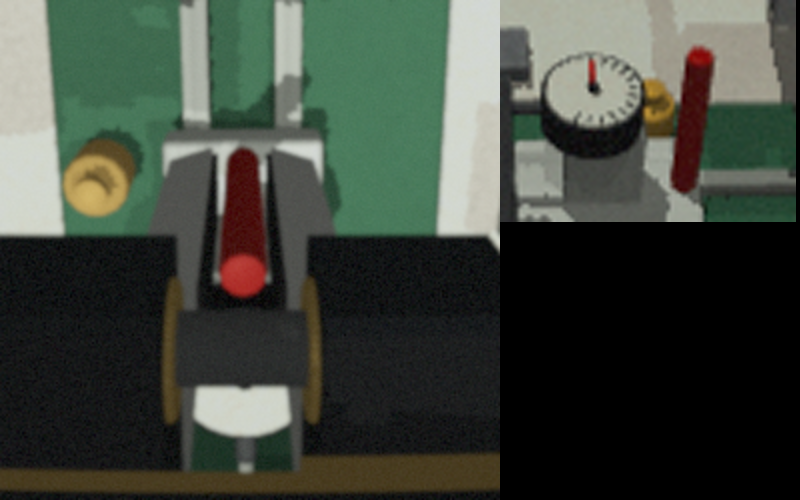

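The needle is back at 0, so the post slipped out and the carriage went back a little. The post top is at wrist pixel (321.5,286). I'll push from behind with the fingers closed instead.

```bash
python3 - <<'E'
from h import *
i=viewer.camera_info("wrist")
P=onplane(i,(321.5,286),(0,0,158.2)); print(P, np.dot(P-np.array([495.7,134,158]),-ey))
goal(P+ey*35-ez*12.5,axes(np.cross(ex,-ez),ex,-ez))
E
```

```text
[501.44642603  95.25697042 158.2       ] 39.15233168833049
shift [-0.034, 0.0059, 0.2351] turn [-0.0006, 0.0001, 0.0007]
```

apply_moves(moves=[[[0,0.006,0.12],[0,0,0],1],[[0,0.006,0.235],[0,0,0],1],[[0,0.006,0.235],[0,0,0],1],[[-0.05,0.006,0.235],[0,0,0],1],[[-0.09,0.006,0.235],[0,0,0],1],[[-0.1,0.006,0.235],[0,0,0],1],[[-0.11,0.006,0.235],[0,0,0],1],[[-0.12,0.006,0.235],[0,0,0],1],[[-0.128,0.006,0.235],[0,0,0],1],[[-0.128,0.006,0.235],[0,0,0],1]])

```text
clock: 6.75
eef_pos: [500.8, 110.0, 148.4]
eef_rot: [3.139, -0.006, 1.693]
wrist_force: [-1.1, 26.2, -0.9]
finger_gap: 0.9
finger_force: 12.8
```

```bash
cat >> h.py <<'E'
def needle(save=None):
    "needle angle from scene view; rectifies red pixels onto dial plane"
    i=viewer.camera_info("scene"); S=viewer.camera("scene")
    if save: cv2.imwrite(save,S)
    sub=S[170:200,322:366]; b,g,r=[sub[...,k].astype(float) for k in range(3)]
    m=(r-np.maximum(g,b)); m[m<35]=0
    n,l,st,c=cv2.connectedComponentsWithStats((m>0).astype(np.uint8))
    wh=cv2.inRange(sub,(120,120,120),(255,255,255))
    ys,xs=np.nonzero(m); w=m[ys,xs]
    P=np.array([onplane(i,(x+322,y+170),(0,0,132)) for x,y in zip(xs,ys)])
    q=np.c_[P@ex,P@ey]; 
    return S,q,w,P
E
python3 - <<'E'
from h import *
S,q,w,P=needle("pics/s6.png")
c=np.average(q,axis=0,weights=w); print(len(w),c, P.mean(0))
C=np.cov(q.T,aweights=w); e,v=np.linalg.eigh(C); print(e,v[:,1])
i=viewer.camera_info("wrist"); im=viewer.camera("wrist"); cv2.imwrite("pics/w6.png",im)
print(blobs(im,(0,150,40),(5,255,255),(200,0,440,400),20)[0])
w5=cv2.imread("pics/s5.png")
a=cv2.resize(np.hstack([w5[160:220,310:400],S[160:220,310:400]]),None,fx=4.4,fy=4.4,interpolation=cv2.INTER_CUBIC);cv2.imwrite("pics/c6.png",a)
E
```

```text
25 [505.52392838  -9.19663779] [506.41841157  55.20718213 132.        ]
[ 26.964068   236.76043658] [-0.76656308 -0.64216901]
[([310, 216, 17, 11, 91], [318.3, 220.4])]
```

View pics/c6.png

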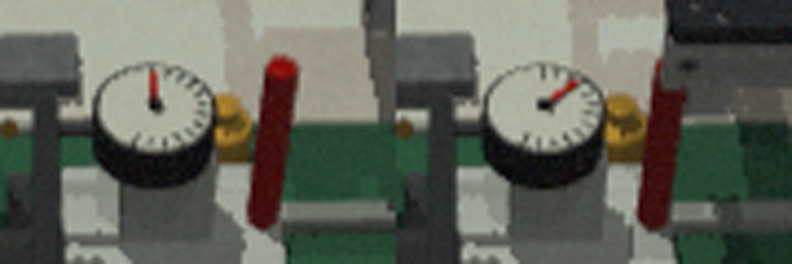

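At the stop: the needle is at ~0.85 and the push force is 26 N. Backing off and lifting.

apply_moves(moves=[[[0.08,0,0],[0,0,0],1],[[0.1,0,-0.1],[0,0,0],1],[[0.1,0,-0.25],[0,0,0],1],[[0.1,0,-0.4],[0,0,0],0.5],[[0.1,0,-0.4],[0,0,0],0.5]])

```text
clock: 7.27
eef_pos: [499.7, 132.3, 255.4]
eef_rot: [3.13, -0.001, 1.693]
wrist_force: [0.2, -0.4, 0.7]
finger_gap: 10.5
finger_force: 0.0
```

```bash
python3 - <<'E'
from h import *
s=manip.read_state();print(s["joints"].round(2),s["eef_pos"])
G=np.array([466.4,-96.5,174]); goal(G+hz*80,axes(ey,hx,-hz))
S,q,w,P=needle(); c=np.average(q,axis=0,weights=w); print(len(w),c)
E
```

```text
[ 0.19  0.19  1.58 -0.    1.36  0.07] [499.71320287 132.34874703 255.36698292]
shift [-0.8918, -0.4284, 0.0575] turn [-0.1906, -0.0005, 0.0007]
37 [506.42223606  -4.50070189]
```

apply_moves(moves=[[[-0.2,-0.2,0],[-0.04,0,0],0.4],[[-0.4,-0.43,0.05],[-0.08,0,0],0.4],[[-0.55,-0.43,0.0575],[-0.12,0,0],0.4],[[-0.7,-0.43,0.0575],[-0.16,0,0],0.4],[[-0.85,-0.43,0.0575],[-0.19,0,0],0.4],[[-0.892,-0.43,0.0575],[-0.19,0,0],0.4],[[-0.892,-0.43,0.0575],[-0.19,0,0],0.4],[[-0.892,-0.43,0.0575],[-0.19,0,0],0.4]])

```text
clock: 7.98
eef_pos: [416.8, -107.6, 232.6]
eef_rot: [2.543, 0.003, 1.687]
wrist_force: [0.3, -0.0, 0.4]
finger_gap: 56.6
finger_force: 0.0
```

```bash
python3 - <<'E'
from h import *
s=manip.read_state();print(s["joints"].round(2),s["eef_pos"],s["eef_rot"],s["finger_gap"])
i=viewer.camera_info("wrist"); im=viewer.camera("wrist"); cv2.imwrite("pics/w7.png",im)
for X in [(466.4,-96.5,174),(501.7,-46.9,145.2),np.array([503.5,76.3,132])-41*ey,(524.2,-123.9,122.5)]: print(proj(i,X).round(1))
E
```

```text
[-0.54 -0.26  2.17  0.5   0.8  -0.94] [ 416.81431404 -107.62675091  232.56669892] [2.54271128 0.00260163 1.6873094 ] 56.641958764684986
[[332.4 200.2]]
[[353.3 129.2]]
[[360.7  24.5]]
[[346.9 215.4]]
```

View pics/w7.png

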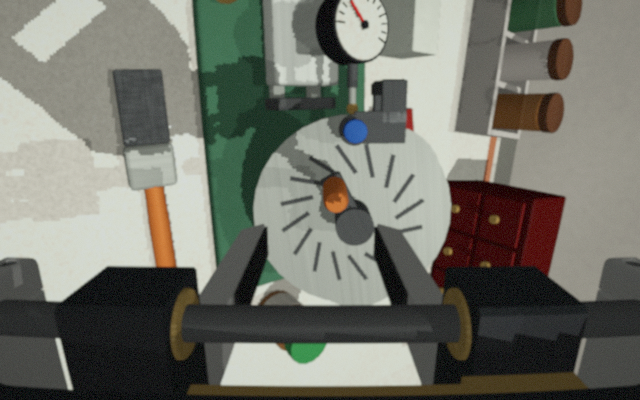

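The wrist view shows the grip top at about (337,203), the marker at (355,131), the dial at (364,24) with the needle visible, and the wheel centred near (352,210). Refining numerically.

```bash
python3 - <<'E'
from h import *
im=cv2.imread("pics/w7.png"); i=viewer.camera_info("wrist")
hsv=cv2.cvtColor(im,cv2.COLOR_BGR2HSV)
H0=np.array([524.2,-123.9,122.5])
# rim edge: columns extremes of grey bright region for rows 170..225
g=((hsv[...,1]<40)&(hsv[...,2]>95)&(hsv[...,2]<200)).astype(np.uint8)
pts=[]
for r in range(150,225,5):
    row=im[r].astype(int); print(r,[int(x) for x in np.nonzero(np.diff(g[r,235:470]))[0]+235][:3],[int(x) for x in np.nonzero(np.diff(g[r,235:470]))[0]+235][-3:])
m=((hsv[...,0]>4)&(hsv[...,0]<17)&(hsv[...,1]>140)); 
box=np.zeros_like(m);box[165:225,310:360]=1; m&=box
print("grip V",[(r,int(hsv[r][m[r]][:,2].max()) if m[r].any() else 0, np.nonzero(m[r])[0][[0,-1]].tolist() if m[r].any() else 0) for r in range(172,220,3)])
b,_=blobs(im,(105,140,50),(125,255,255),(330,100,380,150));print("marker",b)
for X in [H0,H0+30*hz+78*ey]: print(proj(i,X).round(1))
E
```

```text
150 [276, 338, 341] [365, 367, 431]
155 [270, 341, 344] [366, 368, 435]
160 [267, 308, 318] [392, 436, 455]
165 [264, 317, 327] [391, 439, 452]
170 [261, 299, 301] [390, 442, 449]
175 [259, 311, 313] [389, 443, 446]
180 [257, 294, 343] [447, 457, 458]
185 [256, 316, 345] [404, 406, 448]
190 [254, 320, 348] [400, 402, 449]
195 [253, 321, 350] [396, 399, 450]
200 [253, 291, 303] [420, 421, 450]
205 [252, 321, 364] [412, 415, 451]
210 [252, 320, 322] [405, 408, 450]
215 [252, 302, 306] [397, 400, 450]
220 [252, 295, 299] [326, 370, 450]
grip V [(172, 0, 0), (175, 0, 0), (178, 95, [328, 339]), (181, 108, [325, 342]), (184, 117, [324, 344]), (187, 128, [324, 345]), (190, 127, [324, 346]), (193, 159, [324, 346]), (196, 189, [324, 347]), (199, 199, [324, 347]), (202, 199, [324, 347]), (205, 199, [325, 346]), (208, 200, [327, 344]), (211, 188, [332, 341]), (214, 0, 0), (217, 0, 0)]
marker [([343, 119, 24, 24, 452], [354.6, 130.7])]
[[346.8 217.1]]
[[350.5 132.9]]
```

```bash
python3 - <<'E'
from h import *
i=viewer.camera_info("wrist"); H0=np.array([524.2,-123.9,122.5])
L={150:(276,431),155:(270,435),180:(257,447),185:(256,448),190:(254,449),195:(253,450),200:(253,450),205:(252,451),210:(252,450),215:(252,450),220:(252,450)}
uv=[(x+.5,r) for r,(a,b) in L.items() for x in(a,b)]
for dz in (-8,-4,0,4):
    P=np.array([onplane(i,p,H0+dz*hz,hz) for p in uv]); q=np.c_[(P-H0)@hx,(P-H0)@ey]
    f=least_squares(lambda v:np.hypot(q[:,0]-v[0],q[:,1]-v[1])-v[2],[0,0,90]); print(dz,f.x.round(2),f.cost.round(2))
C=-i["R"].T@i["t"]
for t in (72,76,80):
    G=onplane(i,(336,201.3),H0+t*hz,hz); print(t,G.round(1),((G-H0)@hx).round(1),((G-H0)@ey).round(1))
M=onplane(i,(354.8,130.7),H0+30*hz,hz); print("mk",M.round(1),(M-H0)@hx,(M-H0)@ey)
E
```

```text
-8 [ 5.05 -0.97 92.61] 1.65
-4 [ 4.75  0.3  91.45] 1.61
0 [ 4.45  1.56 90.29] 1.57
4 [ 4.14  2.82 89.13] 1.53
72 [469.3 -95.7 174.6] -12.0 34.6
76 [466.8 -94.9 177.8] -12.2 35.6
80 [464.3 -94.1 181. ] -12.3 36.7
mk [500.3 -46.5 149. ] 3.3362874251152213 79.70820930528474
```

```bash
cat >> h.py <<'E'
H=np.array([527.2,-121.8,125.4])
def grip(th,t=58): return H+38*(np.cos(th)*hx+np.sin(th)*ey)+t*hz
def ang(img,piv,i,z=132.):
    x0,y0=int(piv[0])-13,int(piv[1])-13
    sub=img[y0:y0+24,x0:x0+27].astype(float); m=sub[...,2]-np.maximum(sub[...,0],sub[...,1]); m[m<12]=0
    n,l,st,c=cv2.connectedComponentsWithStats((m>0).astype(np.uint8))
    k=1+np.argmax([m[l==j].sum() for j in range(1,n)]); m[l!=k]=0
    ys,xs=np.nonzero(m); w=m[ys,xs]; c=(np.average(xs,weights=w)+x0,np.average(ys,weights=w)+y0)
    d=onplane(i,c,(0,0,z))-onplane(i,piv,(0,0,z)); a=np.arctan2(d@ey,-d@ex)   # from -x, clockwise from above = toward +y
    return round(float(a),3),round(float(np.hypot(d@ex,d@ey)),1),int(w.sum())
def dialc(img,piv):
    x0,y0=int(piv[0])-18,int(piv[1])-16
    g=cv2.inRange(img[y0:y0+32,x0:x0+36],(110,110,110),(255,255,255)); n,l,s,c=cv2.connectedComponentsWithStats(g); 
    k=l[16,14] if l[16,14] else 1+np.argmax(s[1:,4]); pts=np.argwhere(cv2.morphologyEx((l==k).astype(np.uint8),cv2.MORPH_CLOSE,np.ones((5,5))))
    h=cv2.convexHull(pts[:,::-1].astype(np.int32)); e=cv2.fitEllipse(h); return (e[0][0]+x0,e[0][1]+y0),e[1:]
E
python3 - <<'E'
from h import *
i=viewer.camera_info("scene")
for f,p in (("scene0",(363.5,183.8)),("s5",(345.2,183.6)),("s6",(343.9,183.6))):
    a=cv2.imread(f"pics/{f}.png"); print(f,dialc(a,p),ang(a,p,i))
a=viewer.camera("scene"); print(dialc(a,(343.9,183.6)),ang(a,(343.9,183.6),i))
d=viewer.camera_info("side"); b=viewer.camera("side"); p=proj(d,np.array([503.5,76.3,132])-41*ey)[0]; print(p,dialc(b,p),ang(b,p,d))
goal(grip(2.02,58+60),axes(ey,hx,-hz)); goal(grip(2.02),axes(ey,hx,-hz))
E
```

```text
scene0 ((362.8738098144531, 176.69205951690674), ((31.96588897705078, 44.08405303955078), 92.84091186523438)) (-0.036, 15.3, 980)
s5 ((343.9684371948242, 175.21888160705566), ((36.22822570800781, 39.28868103027344), 78.54666900634766)) (-0.079, 13.7, 1035)
s6 ((341.9093132019043, 175.2649736404419), ((35.994632720947266, 39.44585037231445), 77.17784118652344)) (0.683, 13.2, 1165)
((345.771297454834, 182.3969316482544), ((19.844127655029297, 30.96407699584961), 70.66737365722656)) (0.681, 13.2, 1096)
[333.30167557 232.74074646] ((332.8280429840088, 233.57972526550293), ((25.986526489257812, 28.048675537109375), 92.91944885253906)) (0.9, 10.0, 1097)
shift [0.0087, 0.0385, 0.1218] turn [-0.0047, -0.0001, -0.0001]
shift [0.0086, 0.042, 0.3618] turn [-0.0047, -0.0001, -0.0001]
```

apply_moves(moves=[[[0.008,0.04,0.06],[-0.004,0,0],0.4],[[0.008,0.04,0.12],[-0.004,0,0],0.4],[[0.008,0.04,0.12],[-0.004,0,0],0.4],[[0.008,0.04,0.12],[-0.004,0,0],0.4]])

```text
clock: 8.47
eef_pos: [442.8, -95.3, 212.9]
eef_rot: [2.534, -0.001, 1.697]
wrist_force: [-0.6, -0.1, 0.4]
finger_gap: 56.1
finger_force: 0.0
```

```bash
python3 - <<'E'
from h import *
i=viewer.camera_info("wrist"); im=viewer.camera("wrist"); cv2.imwrite("pics/w8.png",im)
print(manip.read_state()["eef_pos"])
hsv=cv2.cvtColor(im,cv2.COLOR_BGR2HSV); m=((hsv[...,0]>4)&(hsv[...,0]<17)&(hsv[...,1]>140)&(hsv[...,2]>165)).astype(np.uint8)
n,l,s,c=cv2.connectedComponentsWithStats(m[:,250:420]); print([(s[k].tolist(),c[k].round(1)) for k in range(1,n) if s[k,4]>30])
print(proj(i,grip(2.02,76)))
goal(grip(2.02),axes(ey,hx,-hz))
E
```

```text
[442.79663288 -95.74419696 213.53285945]
[([57, 221, 24, 22, 374], array([ 68.9, 231.5]))]
[[318.65369868 227.78305395]]
shift [-0.0078, -0.0034, 0.2419] turn [-0.0007, -0.0011, 0.0013]
```

apply_moves(moves=[[[-0.014,-0.002,0.1],[0,0,0],0.4],[[-0.014,-0.002,0.2],[0,0,0],0.4],[[-0.014,-0.002,0.242],[0,0,0],0.4],[[-0.014,-0.002,0.242],[0,0,0],1],[[-0.014,-0.002,0.242],[0,0,0],1],[[-0.014,-0.002,0.242],[0,0,0],1],[[-0.014,-0.002,0.242],[0,0,0],1],[[-0.014,-0.002,0.242],[0,0,0],1],[[-0.014,-0.002,0.242],[0,0,0],1],[[-0.014,-0.002,0.242],[0,0,0],1],[[-0.014,-0.002,0.242],[0,0,0],1]], squeeze=25)

```text
clock: 9.43
eef_pos: [476.8, -96.2, 163.7]
eef_rot: [2.532, -0.0, 1.694]
wrist_force: [-10.0, 0.5, 4.8]
finger_gap: 18.0
finger_force: 25.1
```

```bash
cat >> h.py <<'E'
def look():
    i=viewer.camera_info("scene");d=viewer.camera_info("side")
    s=manip.read_state(); q=s["eef_pos"]-H; x,y=q@hx,q@ey
    out=[]
    for n,inf,p in (("scene",i,(343.9,183.6)),("side",d,(333.1,233.2))):
        try: out.append(ang(viewer.camera(n),p,inf))
        except Exception as e: out.append("none")
    print("th",round(np.arctan2(y,x),3),"r",round(np.hypot(x,y),1),"h",round(q@hz,1),"F",s["wrist_force"].round(1),"gap",round(s["finger_gap"],1),out)
E
python3 - <<'E'
from h import *
look()
E
```

```text
th 2.054 r 35.5 h 58.3 F [-10.    0.5   4.8] gap 18.0 [(0.674, 13.0, 1052), (0.851, 8.9, 1100)]
```

```bash
python3 - <<'E'
import numpy as np
t=2.04+np.radians(15)*np.arange(25)
for k in range(24):
    f=lambda a,b:(round(38*(np.sin(b)-np.sin(a))/250,3),round(38*(np.cos(b)-np.cos(a))/250,3))
    print(k,round(t[k+1],2),f(t[k],(t[k]+t[k+1])/2),f(t[k],t[k+1]))
E
```

```text
0 2.3 (np.float64(-0.01), np.float64(-0.017)) (np.float64(-0.022), np.float64(-0.033))
1 2.56 (np.float64(-0.014), np.float64(-0.014)) (np.float64(-0.03), np.float64(-0.026))
2 2.83 (np.float64(-0.017), np.float64(-0.01)) (np.float64(-0.036), np.float64(-0.017))
3 3.09 (np.float64(-0.019), np.float64(-0.005)) (np.float64(-0.039), np.float64(-0.007))
4 3.35 (np.float64(-0.02), np.float64(0.0)) (np.float64(-0.04), np.float64(0.003))
5 3.61 (np.float64(-0.019), np.float64(0.005)) (np.float64(-0.037), np.float64(0.013))
6 3.87 (np.float64(-0.017), np.float64(0.01)) (np.float64(-0.033), np.float64(0.022))
7 4.13 (np.float64(-0.014), np.float64(0.014)) (np.float64(-0.026), np.float64(0.03))
8 4.4 (np.float64(-0.01), np.float64(0.017)) (np.float64(-0.017), np.float64(0.036))
9 4.66 (np.float64(-0.005), np.float64(0.019)) (np.float64(-0.007), np.float64(0.039))
10 4.92 (np.float64(0.0), np.float64(0.02)) (np.float64(0.003), np.float64(0.04))
11 5.18 (np.float64(0.005), np.float64(0.019)) (np.float64(0.013), np.float64(0.037))
12 5.44 (np.float64(0.01), np.float64(0.017)) (np.float64(0.022), 
[... 270 characters left out ...]
07))
16 6.49 (np.float64(0.02), np.float64(-0.0)) (np.float64(0.04), np.float64(-0.003))
17 6.75 (np.float64(0.019), np.float64(-0.005)) (np.float64(0.037), np.float64(-0.013))
18 7.01 (np.float64(0.017), np.float64(-0.01)) (np.float64(0.033), np.float64(-0.022))
19 7.28 (np.float64(0.014), np.float64(-0.014)) (np.float64(0.026), np.float64(-0.03))
20 7.54 (np.float64(0.01), np.float64(-0.017)) (np.float64(0.017), np.float64(-0.036))
21 7.8 (np.float64(0.005), np.float64(-0.019)) (np.float64(0.007), np.float64(-0.039))
22 8.06 (np.float64(-0.0), np.float64(-0.02)) (np.float64(-0.003), np.float64(-0.04))
23 8.32 (np.float64(-0.005), np.float64(-0.019)) (np.float64(-0.013), np.float64(-0.037))
```

apply_moves(moves=[[[-0.01,-0.017,0],[0,0,0],1],[[-0.022,-0.033,0],[0,0,0],1],[[-0.022,-0.033,0],[0,0,0],1],[[-0.022,-0.033,0],[0,0,0],1]])

```text
clock: 9.87
eef_pos: [470.5, -102.6, 158.7]
eef_rot: [2.533, -0.0, 1.694]
wrist_force: [-11.7, -0.9, 5.1]
finger_gap: 18.2
finger_force: 25.1
```

```bash
python3 -c "from h import *;look()"
```

```text
th 2.344 r 36.1 h 58.2 F [-11.7  -0.9   5.1] gap 18.2 [(0.68, 13.3, 1078), (0.851, 8.9, 1099)]
```

apply_moves(moves=[[[-0.014,-0.014,0],[0,0,0],1],[[-0.03,-0.026,0],[0,0,0],1],[[-0.03,-0.026,0],[0,0,0],1],[[-0.03,-0.026,0],[0,0,0],1]])

```text
clock: 10.3
eef_pos: [466.1, -110.8, 154.8]
eef_rot: [2.533, -0.0, 1.694]
wrist_force: [-11.7, -2.5, 3.7]
finger_gap: 17.7
finger_force: 25.1
```

```bash
python3 -c "from h import *;look()"
```

```text
th 2.62 r 36.6 h 58.2 F [-11.7  -2.5   3.7] gap 17.7 [(0.722, 13.2, 1002), (0.914, 8.4, 1022)]
```

apply_moves(moves=[[[-0.017,-0.01,0],[0,0,0],1],[[-0.036,-0.017,0],[0,0,0],1],[[-0.036,-0.017,0],[0,0,0],1],[[-0.036,-0.017,0],[0,0,0],1]])

```text
clock: 10.73
eef_pos: [463.6, -120.2, 152.2]
eef_rot: [2.534, -0.0, 1.694]
wrist_force: [-12.3, -2.4, 3.5]
finger_gap: 17.9
finger_force: 25.1
```

```bash
python3 -c "from h import *;look()"
```

```text
th 2.892 r 37.4 h 58.1 F [-12.3  -2.4   3.5] gap 17.9 [(1.417, 11.0, 942), (1.768, 9.6, 1061)]
```

apply_moves(moves=[[[-0.019,-0.005,0],[0,0,0],1],[[-0.039,-0.007,0],[0,0,0],1],[[-0.039,-0.007,0],[0,0,0],1],[[-0.039,-0.007,0],[0,0,0],1]])

```text
clock: 11.17
eef_pos: [463.3, -130.2, 151.1]
eef_rot: [2.534, -0.0, 1.693]
wrist_force: [-12.3, -4.2, 1.2]
finger_gap: 17.6
finger_force: 25.1
```

```bash
python3 -c "from h import *;look()"
```

```text
th -3.124 r 38.1 h 58.0 F [-12.3  -4.2   1.2] gap 17.6 [(0.682, 13.3, 1110), (0.851, 8.9, 1086)]
```

apply_moves(moves=[[[-0.02,0,0],[0,0,0],1],[[-0.04,0.003,0],[0,0,0],1],[[-0.04,0.003,0],[0,0,0],1],[[-0.04,0.003,0],[0,0,0],1]])

```text
clock: 11.6
eef_pos: [465.2, -140.3, 151.5]
eef_rot: [2.534, 0.0, 1.693]
wrist_force: [-9.5, -5.8, -0.7]
finger_gap: 17.5
finger_force: 25.0
```

```bash
python3 -c "from h import *;look()"
```

```text
th -2.857 r 38.8 h 58.0 F [-9.5 -5.8 -0.7] gap 17.5 [(0.683, 13.2, 1117), (0.857, 8.9, 1148)]
```

apply_moves(moves=[[[-0.019,0.005,0],[0,0,0],1],[[-0.037,0.013,0],[0,0,0],1],[[-0.037,0.013,0],[0,0,0],1],[[-0.037,0.013,0],[0,0,0],1]])

```text
clock: 12.03
eef_pos: [469.2, -149.3, 153.5]
eef_rot: [2.533, 0.001, 1.693]
wrist_force: [-6.7, -6.1, -3.6]
finger_gap: 18.0
finger_force: 25.0
```

```bash
python3 -c "from h import *;look()"
```

```text
th -2.597 r 39.4 h 58.0 F [-6.7 -6.1 -3.6] gap 18.0 [(0.683, 13.3, 1116), (0.857, 8.8, 1145)]
```

apply_moves(moves=[[[-0.017,0.01,0],[0,0,0],1],[[-0.033,0.022,0],[0,0,0],1],[[-0.033,0.022,0],[0,0,0],1],[[-0.033,0.022,0],[0,0,0],1]])

```text
clock: 12.47
eef_pos: [475.1, -157.1, 156.9]
eef_rot: [2.533, 0.001, 1.692]
wrist_force: [0.3, -5.9, -5.3]
finger_gap: 17.9
finger_force: 25.0
```

```bash
python3 -c "from h import *;look()"
```

```text
th -2.338 r 40.0 h 57.9 F [ 0.3 -5.9 -5.3] gap 17.9 [(0.683, 13.3, 1123), (0.858, 8.9, 1119)]
```

apply_moves(moves=[[[-0.014,0.014,0],[0,0,0],1],[[-0.026,0.03,0],[0,0,0],1],[[-0.026,0.03,0],[0,0,0],1],[[-0.026,0.03,0],[0,0,0],1]])

```text
clock: 12.9
eef_pos: [482.3, -162.7, 161.5]
eef_rot: [2.532, 0.001, 1.692]
wrist_force: [3.9, -5.3, -5.4]
finger_gap: 17.8
finger_force: 25.0
```

```bash
python3 -c "from h import *;look()"
```

```text
th -2.084 r 40.4 h 57.9 F [ 3.9 -5.3 -5.4] gap 17.8 [(0.683, 13.2, 1116), (0.858, 8.9, 1115)]
```

apply_moves(moves=[[[-0.01,0.017,0],[0,0,0],1],[[-0.017,0.036,0],[0,0,0],1],[[-0.017,0.036,0],[0,0,0],1],[[-0.017,0.036,0],[0,0,0],1]])

```text
clock: 13.33
eef_pos: [490.3, -165.8, 166.8]
eef_rot: [2.531, 0.001, 1.693]
wrist_force: [6.6, -4.4, -5.3]
finger_gap: 17.9
finger_force: 24.9
```

```bash
python3 -c "from h import *;look()"
```

```text
th -1.834 r 40.7 h 57.9 F [ 6.6 -4.4 -5.3] gap 17.9 [(0.683, 13.3, 1131), (0.857, 8.9, 1148)]
```

apply_moves(moves=[[[-0.005,0.019,0],[0,0,0],1],[[-0.007,0.039,0],[0,0,0],1],[[-0.007,0.039,0],[0,0,0],1],[[-0.007,0.039,0],[0,0,0],1]])

```text
clock: 13.77
eef_pos: [498.6, -166.2, 172.5]
eef_rot: [2.531, 0.001, 1.693]
wrist_force: [6.5, -2.2, -4.3]
finger_gap: 17.5
finger_force: 25.0
```

```bash
python3 -c "from h import *;look()"
```

```text
th -1.586 r 40.7 h 57.9 F [ 6.5 -2.2 -4.3] gap 17.5 [(0.683, 13.2, 1117), (0.857, 8.8, 1148)]
```

apply_moves(moves=[[[0,0.02,0],[0,0,0],1],[[0.003,0.04,0],[0,0,0],1],[[0.003,0.04,0],[0,0,0],1],[[0.003,0.04,0],[0,0,0],1]])

```text
clock: 14.2
eef_pos: [506.5, -164.2, 178.1]
eef_rot: [2.531, 0.0, 1.694]
wrist_force: [5.1, 0.8, -1.9]
finger_gap: 18.3
finger_force: 25.0
```

```bash
python3 -c "from h import *;look()"
```

```text
th -1.342 r 40.6 h 57.8 F [ 5.1  0.8 -1.9] gap 18.3 [(2.125, 10.3, 1138), (2.414, 11.8, 1199)]
```

Strong reading near crank 4.92, roughly 1.5 rad above the base, so this is the high spot. Scanning it finely.

apply_moves(moves=[[[0.003,0.013,0],[0,0,0],1],[[0.003,0.013,0],[0,0,0],1],[[0.003,0.013,0],[0,0,0],1]])

```text
clock: 14.55
eef_pos: [508.7, -163.1, 179.6]
eef_rot: [2.532, -0.0, 1.694]
wrist_force: [-0.5, 0.6, -2.0]
finger_gap: 17.6
finger_force: 25.0
```

```bash
python3 -c "from h import *;look()"
```

```text
th -1.271 r 40.6 h 57.8 F [-0.5  0.6 -2. ] gap 17.6 [(2.265, 9.9, 1088), (2.516, 12.3, 1153)]
```

apply_moves(moves=[[[0.0045,0.0125,0],[0,0,0],1],[[0.0045,0.0125,0],[0,0,0],1],[[0.0045,0.0125,0],[0,0,0],1]])

```text
clock: 14.9
eef_pos: [511.2, -161.6, 181.4]
eef_rot: [2.532, -0.0, 1.694]
wrist_force: [-2.6, 1.4, 1.2]
finger_gap: 18.0
finger_force: 25.0
```

```bash
python3 -c "from h import *;look()"
```

```text
th -1.186 r 40.6 h 57.8 F [-2.6  1.4  1.2] gap 18.0 [(2.222, 10.1, 1055), (2.482, 12.0, 1141)]
```

apply_moves(moves=[[[0.0055,0.012,0],[0,0,0],1],[[0.0055,0.012,0],[0,0,0],1],[[0.0055,0.012,0],[0,0,0],1]])

```text
clock: 15.25
eef_pos: [513.5, -159.9, 183.1]
eef_rot: [2.532, -0.0, 1.694]
wrist_force: [-4.0, 3.6, 1.3]
finger_gap: 17.7
finger_force: 25.0
```

```bash
python3 -c "from h import *;look()"
```

```text
th -1.105 r 40.5 h 57.7 F [-4.   3.6  1.3] gap 17.7 [(1.965, 10.7, 1075), (2.241, 11.9, 1139)]
```

apply_moves(moves=[[[-0.0055,-0.012,0],[0,0,0],1],[[-0.009,-0.0215,0],[0,0,0],1],[[-0.009,-0.0215,0],[0,0,0],1],[[-0.009,-0.0215,0],[0,0,0],1]])

```text
clock: 15.68
eef_pos: [509.4, -162.8, 180.1]
eef_rot: [2.532, -0.0, 1.694]
wrist_force: [-2.4, 3.2, 0.4]
finger_gap: 17.9
finger_force: 25.0
```

```bash
python3 -c "from h import *;look();look()
x=np.array([-1.342,-1.271,-1.186,-1.105]);y=np.array([2.27,2.39,2.352,2.103])
f=least_squares(lambda p:p[0]*.5*(1+np.cos(np.pi*(x-p[1])/.349))+p[2]-y,[1.5,-1.25,.8]);print(f.x,f.fun)
f=np.polyfit(x,y,2);print(-f[1]/2/f[0])"
```

```text
th -1.248 r 40.7 h 57.7 F [-2.4  3.2  0.4] gap 17.9 [(2.272, 10.2, 1146), (2.521, 12.2, 1121)]
th -1.248 r 40.7 h 57.8 F [-1.7  3.5 -0.4] gap 17.9 [(2.27, 10.2, 1134), (2.522, 12.2, 1123)]
[ 0.83733453 -1.24793656  1.57017223] [-0.00382033  0.00851643 -0.00789524  0.00319914]
-1.2468062375553857
```

At the peak: th −1.248 and the highest reading so far. Releasing straight up.

apply_moves(moves=[[[0,0,0],[0,0,0],0.6],[[0,0,0],[0,0,0],0.6],[[0,0,0],[0,0,0],0.6],[[0,0,0],[0,0,0],0.6],[[0,0,-0.05],[0,0,0],0.6],[[0,0,-0.15],[0,0,0],0.6],[[0,0,-0.3],[0,0,0],0.6],[[0,0,-0.3],[0,0,0],1],[[0,0,-0.3],[0,0,0],1]])

```text
clock: 16.63
eef_pos: [466.9, -168.8, 243.2]
eef_rot: [2.529, 0.003, 1.692]
wrist_force: [0.5, 0.1, -0.7]
finger_gap: 27.7
finger_force: 0.0
```

```bash
python3 - <<'E'
from h import *
look(); M=np.array([500.3,-46.5,149.0]); goal(M+62*hz,axes(ey,hx,-hz))
E
```

```text
th -1.232 r 41.8 h 134.1 F [ 0.5  0.1 -0.7] gap 27.7 [(2.276, 10.2, 1153), (2.523, 12.2, 1103)]
shift [0.467, -0.0534, 0.1638] turn [-0.0006, -0.0005, 0.0006]
```

apply_moves(moves=[[[0.15,-0.02,0],[0,0,0],1],[[0.3,-0.053,0],[0,0,0],1],[[0.467,-0.053,0.05],[0,0,0],1],[[0.467,-0.053,0.164],[0,0,0],1],[[0.467,-0.053,0.164],[0,0,0],1],[[0.467,-0.053,0.164],[0,0,0],1],[[0.467,-0.053,0.164],[0,0,0],1]], squeeze=20)

```text
clock: 17.32
eef_pos: [465.0, -51.1, 200.2]
eef_rot: [2.533, -0.0, 1.694]
wrist_force: [-0.1, 0.2, -0.1]
finger_gap: 0.3
finger_force: 0.0
```

```bash
python3 - <<'E'
from h import *
s=manip.read_state();print(s["eef_pos"],s["finger_gap"],s["wrist_force"])
i=viewer.camera_info("wrist"); im=viewer.camera("wrist"); cv2.imwrite("pics/w9.png",im)
b,_=blobs(im,(105,140,50),(125,255,255),(250,120,400,330),30);print(b)
M=np.array([500.3,-46.5,149.0]); print(proj(i,M))
if b:
  k=max(b,key=lambda t:t[0][4]); P=onplane(i,k[1],M,hz); print(P.round(1),((P-M)@hx).round(1),((P-M)@ey).round(1))
# expected image of point straight ahead of tool at cap plane
T=Rt(s["eef_rot"]); print("tool-axis pt",proj(i,s["eef_pos"]+T.apply([0,0,62])))
S=cv2.imread
for n in ("scene","side"):
    im=viewer.camera(n); bb,_=blobs(im,(105,140,50),(125,255,255),(280,150,400,230),10); print(n,bb,proj(viewer.camera_info(n),M))
goal(M+62*hz,axes(ey,hx,-hz))
E
```

```text
[465.0156285  -51.05864258 200.17758722] 0.28607964178185596 [-0.08954658  0.22635333 -0.12148222]
[([306, 200, 28, 29, 596], [319.7, 213.3])]
[[319.6460167  213.71459851]]
[500.3 -46.2 149. ] 0.0 0.3
tool-axis pt [[319.71832151 214.11979727]]
scene [([299, 171, 9, 7, 52], [302.8, 174.3])] [[303.50575828 171.57575133]]
side [([359, 201, 9, 10, 65], [363.3, 205.2])] [[364.67461129 204.57854509]]
shift [0.0035, -0.0025, 0.0039] turn [-0.0003, -0.0002, 0.0004]
```

apply_moves(moves=[[[0.002,-0.001,0.08],[0,0,0],1],[[0.002,-0.001,0.15],[0,0,0],1],[[0.002,-0.001,0.17],[0,0,0],1],[[0.002,-0.001,0.17],[0,0,0],1],[[0.002,-0.001,0.17],[0,0,0],1]])

```text
clock: 17.88
eef_pos: [488.8, -47.6, 165.9]
eef_rot: [2.532, -0.0, 1.693]
wrist_force: [1.3, -0.0, -0.8]
finger_gap: 0.5
finger_force: 0.0
```

apply_moves(moves=[[[0,0,0.012],[0,0,0],1],[[0,0,0.024],[0,0,0],1],[[0,0,0.036],[0,0,0],1],[[0,0,0.036],[0,0,0],1]])

```text
clock: 18.22
eef_pos: [494.4, -46.9, 158.7]
eef_rot: [2.531, 0.001, 1.693]
wrist_force: [-10.7, -3.2, 11.6]
finger_gap: 0.3
finger_force: 8.2
```

apply_moves(moves=[[[0,0,0.004],[0,0,0],1],[[0,0,0.004],[0,0,0],1]])

```text
clock: 18.38
eef_pos: [494.7, -46.9, 158.4]
eef_rot: [2.53, 0.001, 1.694]
wrist_force: [-25.4, -3.4, 25.5]
finger_gap: 0.6
finger_force: 17.6
```

```bash
python3 - <<'E'
from h import *
s=manip.read_state();print((s["eef_pos"]-np.array([500.3,-46.5,149.0]))@hz-17, s["wrist_force"]@hz)
look()
for n in ("scene","side"):
    im=viewer.camera(n); bb,_=blobs(im,(105,140,50),(125,255,255),(280,150,400,230),5); print(n,bb)
E
```

```text
-6.058630629675786 35.586386848872905
th 1.572 r 78.3 h 40.4 F [-25.4  -3.4  25.5] gap 0.6 [(2.273, 10.3, 1134), (2.522, 12.2, 1110)]
scene [([299, 176, 9, 3, 17], [302.9, 176.6])]
side []
```

apply_moves(moves=[[[0,0,-0.02],[0,0,0],1],[[0,0,-0.06],[0,0,0],1],[[0,0,-0.16],[0,0,0],1],[[0,0,-0.3],[0,0,0],1],[[0,0,-0.3],[0,0,0],1],[[0,0,-0.3],[0,0,0],1]])

```text
clock: 19.08
eef_pos: [452.2, -52.2, 220.4]
eef_rot: [2.529, 0.002, 1.693]
wrist_force: [-0.8, -0.3, -0.5]
finger_gap: 0.7
finger_force: 0.0
```

```bash
python3 - <<'E'
from h import *
look()
for n in ("scene","side"):
    im=viewer.camera(n); bb,_=blobs(im,(105,140,50),(125,255,255),(280,150,400,230),5); print(n,bb)
    d=cv2.absdiff(im,cv2.imread("pics/scene0.png" if n=="scene" else "pics/side0.png")).max(2); l,st=cv2.connectedComponentsWithStats((d>60).astype(np.uint8))[1:3]; print([s.tolist() for s in st[1:] if s[4]>60])
E
```

```text
th 1.567 r 78.1 h 115.7 F [-0.8 -0.3 -0.5] gap 0.7 [(2.274, 10.2, 1143), (2.522, 12.2, 1108)]
scene [([299, 171, 9, 7, 52], [302.8, 174.3])]
[[610, 19, 22, 28, 232], [281, 40, 39, 34, 686], [372, 55, 108, 54, 2183], [582, 70, 10, 11, 68], [282, 73, 32, 15, 253], [307, 78, 13, 11, 69], [289, 87, 20, 53, 470], [324, 92, 102, 102, 4091], [471, 109, 17, 11, 102], [343, 119, 28, 10, 158], [429, 121, 172, 59, 3570], [273, 149, 15, 28, 272], [241, 151, 16, 29, 285], [377, 172, 20, 51, 377], [333, 180, 21, 14, 131], [330, 192, 24, 21, 212], [356, 194, 17, 28, 181], [325, 215, 16, 8, 61], [343, 216, 15, 6, 69]]
side [([360, 201, 8, 9, 61], [363.5, 205.1])]
[[372, 112, 268, 134, 18633], [287, 221, 60, 83, 1917], [332, 253, 19, 16, 121], [352, 280, 28, 41, 119], [283, 290, 14, 14, 86], [548, 303, 92, 71, 3341], [466, 368, 51, 32, 529]]
```

```bash
python3 -c "from cell import manip;print(manip.sign_off())"
```

```text
the job is handed in; nothing more can be done
None
```

The job is handed in at about 19 s: indicator in at its stop, wheel on its high spot (needle about 1.5 rad above the true rim), and marker pressed fully down once there and sprung back up; on the way, the gripper slipped off the red post and let the carriage back a few mm, so I pushed it in from behind with closed fingers.

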